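# Put the sockets back on their tray in order of size

### The job

The wrench sockets have been left on the black mat: put all four back on the blue socket tray in order of size, the smallest in the smallest cup and so on up to the largest in the largest. Each one should stand upright and flat on the floor of its own cup, hexagonal mouth up as it stands now, not caught on the rim.

Things in the scene. Friction and masses are not known exactly. Their poses are not given: they have to be found in the camera images.
- socket1: The smallest of four plain steel wrench sockets: a cylinder of 24 mm outer diameter (20 mm over the lowest 9 mm), 40 mm tall, 80 g give or take a fifth, standing on its drive end on the 2 mm thick black mat, its 17 mm hexagonal mouth up. Origin: centre of its underside; z up along its axis; round, so yaw does not matter.
- socket2: The second smallest of four plain steel wrench sockets: a cylinder of 32 mm outer diameter (28 mm over the lowest 9 mm), 44 mm tall, 140 g give or take a fifth, standing on its drive end on the 2 mm thick black mat, its 24 mm hexagonal mouth up. Origin: centre of its underside; z up along its axis; round, so yaw does not matter.
- socket3: The second largest of four plain steel wrench sockets: a cylinder of 40 mm outer diameter (36 mm over the lowest 9 mm), 47 mm tall, 230 g give or take a fifth, standing on its drive end on the 2 mm thick black mat, its 30 mm hexagonal mouth up. Origin: centre of its underside; z up along its axis; round, so yaw does not matter.
- socket4: The largest of four plain steel wrench sockets: a cylinder of 48 mm outer diameter (44 mm over the lowest 9 mm), 50 mm tall, 350 g give or take a fifth, standing on its drive end on the 2 mm thick black mat, its 36 mm hexagonal mouth up. Origin: centre of its underside; z up along its axis; round, so yaw does not matter. Other things within 28 mm of a socket are under 12 mm tall.
- seat1: The smallest of four round grey cups in a row on the blue tray: 42 mm inside and 48 mm outside diameter. Origin: centre of its underside, 8 mm above the bench; its flat floor is 4 mm and its rim 12 mm above the origin. z up, y along the row towards the large end. The tray, fixed to the bench, is 88 mm wide, edges 14 mm high.
- seat2: The second smallest of four round grey cups in a row on the blue tray: 50 mm inside and 56 mm outside diameter. Origin: centre of its underside, 8 mm above the bench; its flat floor is 4 mm and its rim 12 mm above the origin. z up, y along the row towards the large end. Cup centres are 60, 68, 76 mm apart, small end first.
- seat3: The second largest of four round grey cups in a row on the blue tray: 58 mm inside and 64 mm outside diameter. Origin: centre of its underside, 8 mm above the bench; its flat floor is 4 mm and its rim 12 mm above the origin. z up, y along the row towards the large end. 
- seat4: The largest of four round grey cups in a row on the blue tray: 66 mm inside and 72 mm outside diameter. Origin: centre of its underside, 8 mm above the bench; its flat floor is 4 mm and its rim 12 mm above the origin. z up, y along the row towards the large end. 
Things that resemble listed ones, but are neither listed nor needed, are in the scene too. What is shaped like the socket4 but orange or red is not meant.

How it is judged:
At the end, for the whole second after the job is handed in: Each of the four sockets stands upright (within 0.08 rad), mouth up, at rest and released, flat on the floor of the cup of its own size rank: its centre within 12 mm of the cup's centre, its underside within 3 mm of the cup's floor (horizontal distance between socket1 and seat1 below 0.012 m and z of socket1 in the frame of seat1 between 0.001 and 0.007 m and angle between each of socket1, socket2, socket3, socket4's own z axis and vertical below 0.08 rad and linear speed of each of socket1, socket2, socket3, socket4 below 0.02 m/s and horizontal distance between socket2 and seat2 below 0.012 m and z of socket2 in the frame of seat2 between 0.001 and 0.007 m and horizontal distance between socket3 and seat3 below 0.012 m and z of socket3 in the frame of seat3 between 0.001 and 0.007 m and horizontal distance between socket4 and seat4 below 0.012 m and z of socket4 in the frame of seat4 between 0.001 and 0.007 m); the robot touches nothing.
It also fails if it takes over 99 s, if anything falls off the work surface, if the arm or the gripper's body presses on something with over 40 N, if the wrist force passes 120 N, or if a joint passes its speed limit or range.

### The arm

A 6-joint arm with a two-finger parallel gripper is mounted at the origin on the work surface. World frame = base frame: x ahead of the robot, y to its left, z up, the work surface at z = 0. Lengths are in m, angles in rad, forces in N, time in s.
With the tool pointing down it reaches from about 0.425 to 0.95 m from the base axis. Payload 14.7 kg.
Tool frame: the origin (TCP) lies midway between the tips of the shut fingers; the grasp point (between the pads) lies 19 mm behind it; z points along the fingers, y is the line along which they close (so a half turn about z gives the same grasp; the last joint's range is limited). The gripper opens to 85 mm and grips with 20 to 120 N. Pads are 22 mm wide; open, the fingers measure 114 mm over their backs; the gripper's body (76 mm by 85 mm) begins 54 mm behind the grasp point. The pads swing forward as they close: fully open they stand 13 mm farther back than shut.
Start: joints at [-1.21, 0.48, 1.596, -0, 1.065, -0.047], TCP at [0.258, -0.597, 0.231] pointing down, gripper open.
Joint ranges: [-2.75, 2.75], [-0.82, 2.05], [0.23, 2.67], [-1.56, 4.7], [0.09, 2.69], [-2.92, 2.92]. Speed limits (rad/s): [1.89, 1.89, 2.39, 3.01, 3.01, 3.01].

### API

Orientations are given as a unit quaternion [w, x, y, z].
In Python, from rig import r gives the robot as it stands.
- The arm moves only by the tool jog_arm, called after "Emit:" as name(argument=value, ...) on one line, values as JSON. Schema: {"type":"object","properties":{"motion":{"type":"string"},"clamp_n":{"type":"number"},"only":{"type":"string"},"quiet":{"type":"boolean"},"lines":{"type":"string"}},"required":["motion"],"additionalProperties":false}. motion is a string of 1 to 8 rows, parted by semicolons, with the numbers parted by spaces; each row has 7 numbers: a rotation vector rx, ry, rz in parts of the range, where 1.0 means 2 pi rad, then dx, dy, dz in normalised numbers (1 is 0.5 m), then the finger opening in m; each row is the pose to reach, as a shift and turn from the pose commanded when the call began, along the tool's axes at that moment; what a row does not reach only later rows make up. A row lasts 1/8 s, in which the tool goes at most 0.0625 m and 0.188 rad, less where a joint would pass 70% of its speed; a pose out of reach is approached as far as the arm can. The fingers move at their own pace and stop on an object; clamp_n is the grip in N (left out, the last holds). Time passes only in rows, so rows that do not move let the fingers close. The tool returns the time, the measured TCP pose, the force, the opening and the grip force at its end. only (a regular expression) keeps the lines of the reply that match it, lines (a string "A,B") keeps lines A to B, and quiet returns only ok. Shift and turn numbers lie between -1 and 1, and a call with a number outside is refused. Input that does not fit is refused with a message, and nothing moves.
- r.read_state(): the state, without advancing time (a new reading comes with each control period).
- r.read_camera(name): name is "scene" or "top" or "wrist"; returns (picture, depth): 420x560x3 uint8, red, green, blue; 420x560 float32, m along the optical axis (not along the pixel's ray), 0 where there is no reading.
- r.camera_model(name): a dict with "fx", "fy", "cx", "cy" (pixels), "k1" (the pictures are not rectified: a ray, as slopes to the right and down, at radius r is drawn at 1 + k1 r^2 times it, then the intrinsics apply), "position" and "orientation" of the camera in the world. Camera axes: x right, y up, looking along -z (the intrinsics and any distortion apply to the point x, -y, -z); pixel columns grow to the right and rows downward; lengths in m; the calibration is good to about 2 mm. A picture is of the moment at which its call begins: read the wrist's pose just before it. camera_model takes no time and is no camera call; for the wrist camera it gives the pose at the moment of the call.
- r.finish_job(): hands the job in; it is judged then, once.
The state is a dict: "clock": time; "q": joint angles; "qd": joint speeds; "effort": joint torques, N m; "tcp_pos": TCP position; "orientation": TCP orientation; "wrist_force": force on the tool from outside, world axes, zero at the start; "torque": the same for the moment, N m; "finger_gap": finger opening in m; "gripper_force": force on a finger pad.
Only numpy, scipy, OpenCV 4.12 (cv2) and the standard library are available. Lean on these libraries where they do the work, as an engineer would, in place of code of your own. Each camera call takes 0.05 s, during which the arm holds its last target. There are 200 camera calls.

## Working session

There is one attempt and no reset: what is moved stays moved. The work goes in short steps, Python scripts to look and compute and a tool call to move; the robot and the scene stay as the last step left them, time stands still between calls to the robot, and variables do not carry over. Pictures are saved under pics/ and viewed, at most 14 in all, crops included, and the job is handed in when it is done.

```bash
ls; mkdir -p pics
```

Create h.py:
```python
import numpy as np, cv2
from scipy.spatial.transform import Rotation as R
from rig import r
def q(o): return R.from_quat([o[1],o[2],o[3],o[0]])
def shot(n,f=None):
    m=r.camera_model(n); p,d=r.read_camera(n)
    if f: cv2.imwrite('pics/'+f,p[:,:,::-1])
    return m,p,d
def cloud(m,d):
    K=np.array([[m['fx'],0,m['cx']],[0,m['fy'],m['cy']],[0,0,1.]])
    v,u=np.mgrid[:d.shape[0],:d.shape[1]]
    n=cv2.undistortPoints(np.stack([u,v],-1).reshape(-1,1,2).astype(float),K,np.array([m['k1'],0,0,0.])).reshape(*d.shape,2)
    c=np.stack([n[...,0]*d,-n[...,1]*d,-d],-1)
    return (q(m['orientation']).apply(c.reshape(-1,3))+np.array(m['position'])).reshape(*d.shape,3)
```

Run:
```python
from h import *
s=r.read_state(); print(s)
for n in('top','scene'):
    m,p,d=shot(n,n+'0.png'); print(m); np.save(n+'.npy',cloud(m,d))
```

```text
pics
{'clock': 0.0, 'q': array([-1.20961240e+00,  4.80837514e-01,  1.59687450e+00, -1.47403900e-05,
        1.06507833e+00, -4.65922041e-02]), 'qd': array([-0.00047143, -0.00118494,  0.00190617, -0.000421  ,  0.0006579 ,
       -0.0002727 ]), 'effort': array([ 3.43445208e-03, -9.50642681e+01, -4.30184519e+01,  6.03910939e-05,
        1.23755971e-02, -3.64560742e-05]), 'tcp_pos': array([ 0.25764526, -0.59631373,  0.23066847]), 'orientation': array([-5.90442165e-04,  9.79285833e-01,  2.02481846e-01, -1.00173802e-04]), 'wrist_force': array([ 0.52206717,  0.05737553, -0.17413096]), 'torque': array([-0.02629588,  0.02711017,  0.03348918]), 'gripper_force': 0.0, 'finger_gap': 0.08524352798063274}
{'fx': 382.2303755013479, 'fy': 382.2303755013479, 'cx': 279.5128899979997, 'cy': 207.0462207300793, 'k1': 0.01729060289672599, 'position': array([ 0.40320075, -0.00678777,  0.93944312]), 'orientation': array([-0.70482005, -0.02752137,  0.03407554,  0.70803258])}
{'fx': 412.0938882370337, 'fy': 412.0938882370337, 'cx': 281.0987540815445, 'cy': 213.2941281793644, 'k1': -0.12373194637438838, 'position': array([ 0.96603477, -0.19635914,  0.69956987]), 'orientation': array([0.7847687 , 0.28024288, 0.18911274, 0.51945971])}
```

View pics/top0.png

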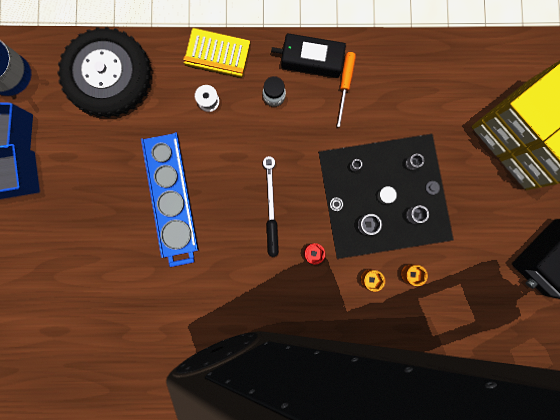

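View pics/scene0.png

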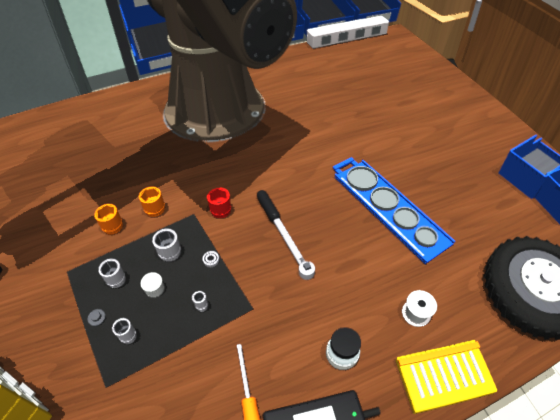

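The top view shows four upright sockets on the mat at about (357,164), (416,160), (418,213) and (370,224). A nut, a disc and a white puck also lie on the mat, and the tray's cups are at (161,152), (166,176), (171,203) and (176,234). The scene view agrees. Next I measure.

Create meas.py:
```python
from h import *
for n in('top','scene'):
    P=np.load(n+'.npy'); im=cv2.imread(f'pics/{n}0.png')
    x,y,z=P[...,0],P[...,1],P[...,2]
    print(n)
    mat=(x>.38)&(x<.62)&(y>-.40)&(y<-.1)
    print('mat z',np.median(z[mat]))
    k,L,st,c=cv2.connectedComponentsWithStats((mat&(z>.008)).astype(np.uint8))
    for i in range(1,k):
        if st[i,4]<15: continue
        s=P[L==i]; h=np.percentile(s[:,2],95); t=s[s[:,2]>h-.006][:,:2]
        (cx,cy),rad=cv2.minEnclosingCircle(t.astype(np.float32)) 
        print('obj',c[i].round(),'h',h.round(4),'c',round(cx,4),round(cy,4),'dia',round(2000*rad,1))
    hsv=cv2.cvtColor(im,cv2.COLOR_BGR2HSV)
    g=(hsv[...,1]<60)&(x>.25)&(x<.62)&(y>.1)&(y<.35)&(z<.04)
    k,L,st,c=cv2.connectedComponentsWithStats(g.astype(np.uint8))
    for i in range(1,k):
        if st[i,4]<150: continue
        s=P[L==i]; (cx,cy),rad=cv2.minEnclosingCircle(s[:,:2].astype(np.float32))
        print('seat',c[i].round(),'z',np.percentile(s[:,2],[10,50,90]).round(4),'c',round(cx,4),round(cy,4),'mean',s.mean(0)[:2].round(4),'dia',round(2000*rad,1))
```

```bash
python3 meas.py
```

```text
top
mat z 0.0017113851161749682
obj [414. 161.] h 0.0465 c 0.5929 -0.3405 dia 31.1
obj [356. 165.] h 0.0425 c 0.5842 -0.1997 dia 26.1
obj [433. 186.] h 0.014 c 0.5329 -0.391 dia 21.5
obj [387. 195.] h 0.0321 c 0.511 -0.2751 dia 40.5
obj [336. 204.] h 0.0136 c 0.4907 -0.1538 dia 32.1
obj [417. 215.] h 0.0498 c 0.463 -0.3418 dia 39.7
obj [369. 225.] h 0.0527 c 0.4392 -0.2268 dia 47.0
obj [319. 248.] h 0.0514 c 0.3876 -0.1087 dia 20.0
seat [178. 226.] z [0.0083 0.0117 0.0178] c 0.5026 0.2311 mean [0.4384 0.2309] dia 233.0
seat [165. 176.] z [0.0102 0.0124 0.0187] c 0.5606 0.2608 mean [0.5614 0.2629] dia 56.1
seat [170. 203.] z [0.0101 0.0123 0.0193] c 0.4964 0.2485 mean [0.4943 0.2501] dia 67.3
scene
mat z 0.001588750142129114
obj [215. 208.] h 0.0493 c 0.3872 -0.1091 dia 22.5
obj [166. 244.] h 0.0519 c 0.4401 -0.2275 dia 50.7
obj [210. 258.] h 0.0118 c 0.4924 -0.1541 dia 33.9
obj [112. 273.] h 0.0489 c 0.4647 -0.344 dia 41.0
obj [152. 284.] h 0.0308 c 0.5131 -0.2763 dia 41.7
obj [200. 300.] h 0.0418 c 0.5841 -0.201 dia 25.1
obj [ 95. 315.] h 0.0131 c 0.5315 -0.3919 dia 20.0
obj [124. 330.] h 0.0454 c 0.5925 -0.3426 dia 33.3
seat [366. 185.] z [0.0084 0.0122 0.018 ] c 0.5019 0.234 mean [0.4399 0.2321] dia 235.1
seat [384. 198.] z [0.0105 0.0127 0.0195] c 0.495 0.2531 mean [0.4927 0.2496] dia 75.3
seat [406. 217.] z [0.0103 0.0123 0.0189] c 0.5607 0.2607 mean [0.5594 0.2629] dia 58.4
seat [423. 233.] z [0.0111 0.0131 0.0195] c 0.6166 0.2731 mean [0.6095 0.2747] dia 47.4
```

Heights of 42, 46, 49 and 52 mm match the four sockets. The two cameras agree on position to about 2 mm. For the tray I fit all four cup rims jointly.

Create tray.py:
```python
from h import *
from scipy.optimize import least_squares
S=np.array([0,.060,.128,.204]); RR=np.array([.0225,.0265,.0305,.0345])
def fit(P,c0=(.6185,.272),a0=np.arctan2(-.0105,-.065),lo=.0168):
    m=(P[...,0]>.25)&(P[...,0]<.7)&(P[...,1]>.15)&(P[...,1]<.35)&(P[...,2]>lo)&(P[...,2]<.0235)
    X=P[m][:,:2]
    def res(p,X):
        C=np.array(p[:2])+S[:,None]*np.array([np.cos(p[2]),np.sin(p[2])])
        D=np.linalg.norm(X[:,None]-C[None],axis=2)-RR
        return D[np.arange(len(X)),abs(D).argmin(1)]
    p=[*c0,a0]
    for t in(.012,.006,.005):
        Y=X[abs(res(p,X))<t]; p=least_squares(res,p,args=(Y,),loss='soft_l1',f_scale=.002).x
    print('n',len(Y),'rms',np.sqrt((res(p,Y)**2).mean()).round(5),'ang',p[2].round(4))
    return p[:2]+S[:,None]*np.array([np.cos(p[2]),np.sin(p[2])])
if __name__=='__main__':
    for n in('top','scene'): print(n,fit(np.load(n+'.npy')).round(4).tolist())
```

```bash
python3 tray.py
```

Run:
```python
from h import *
s=r.read_state(); Rt=q(s['orientation']).as_matrix(); print(Rt.round(4))
for i,p in enumerate([(.584,-.2003),(.5927,-.3415),(.464,-.343),(.4397,-.227)]): print(i+1,(Rt.T@(np.array([*p,.15])-s['tcp_pos'])).round(4))
```

```text
n 388 rms 0.00119 ang -2.9548
top [[0.6197, 0.2721], [0.5607, 0.261], [0.4939, 0.2484], [0.4193, 0.2342]]
n 464 rms 0.00133 ang -2.9489
scene [[0.6203, 0.2726], [0.5614, 0.2611], [0.4947, 0.2481], [0.4201, 0.2335]]
[[ 9.180e-01  3.966e-01 -4.000e-04]
 [ 3.966e-01 -9.180e-01  1.000e-03]
 [ 1.000e-04 -1.100e-03 -1.000e+00]]
1 [ 0.4566 -0.2341  0.081 ]
2 [ 0.4086 -0.101   0.0809]
3 [ 0.2899 -0.1507  0.0809]
4 [ 0.3136 -0.2668  0.0811]
```

Careful with the scale: shifts go in shares of 0.5 m and turns go in shares of 2 pi rad. That gives: 0.3136 m is 0.6272, -0.2668 m is -0.5336, 0.4078 rad is 0.0649.

Emit:
jog_arm(motion="0 0 0.0649 0.6272 -0.5336 0.18 0.085;0 0 0.0649 0.6272 -0.5336 0.18 0.085;0 0 0.0649 0.6272 -0.5336 0.18 0.085;0 0 0.0649 0.6272 -0.5336 0.18 0.085;0 0 0.0649 0.6272 -0.5336 0.18 0.085;0 0 0.0649 0.6272 -0.5336 0.18 0.085;0 0 0.0649 0.6272 -0.5336 0.18 0.085;0 0 0.0649 0.6272 -0.5336 0.18 0.085", clamp_n=40)

```text
clock: 1.1
tcp_pos: [0.4402, -0.2244, 0.1405]
orientation: [-0.001, 1.0, 0.002, -0.001]
wrist_force: [-0.4, 0.2, 0.2]
finger_gap: 0.0849
gripper_force: 0.0
```

Create go.py:
```python
import sys
from h import *
s=r.read_state(); Rt=q(s['orientation']); t=R.from_matrix(np.array([[1,0,0],[0,-1,0],[0,0,-1.]]))
print('rot',(Rt.inv()*t).as_rotvec().round(4),'d',Rt.inv().apply(np.array([float(a) for a in sys.argv[1:4]])-s['tcp_pos']).round(4))
print(s['clock'],s['tcp_pos'].round(4),s['q'].round(2),s['finger_gap'])
```

```bash
python3 go.py .4397 -.227 .018
```

```text
rot [-0.0012  0.0016  0.0038] d [-0.0004  0.0027  0.1225]
1.1 [ 0.4402 -0.2244  0.1405] [-0.53  0.39  2.04  0.    0.72  1.03] 0.08488129545415647
```

To row units: 0.1225 m is 0.245, 0.1 m is 0.2.

Emit:
jog_arm(motion="0 0 0 0 0 0.12 0.085;0 0 0 0 0 0.2 0.085;0 0 0 0 0 0.245 0.085;0 0 0 0 0 0.245 0.085;0 0 0 0 0 0.245 0.085", clamp_n=40)

```text
clock: 1.72
tcp_pos: [0.4401, -0.228, 0.0195]
orientation: [0.0, 1.0, -0.0, 0.0]
wrist_force: [0.5, -0.9, 0.4]
finger_gap: 0.0851
gripper_force: 0.0
```

Run:
```python
from h import *
m,p,d=shot('wrist','w1.png'); print(m['position'],r.read_state()['tcp_pos'])
```

```text
[ 0.51645965 -0.22849144  0.16232074] [ 0.44036959 -0.22804274  0.01982138]
```

View pics/w1.png

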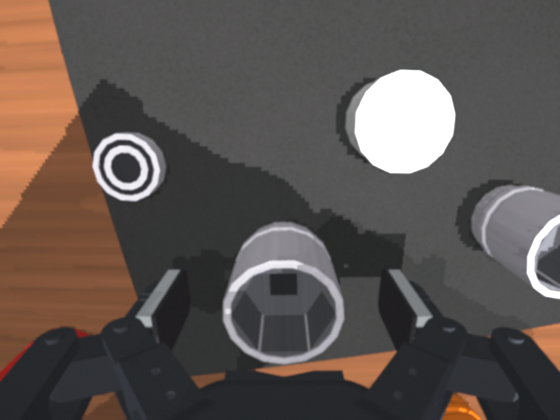

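The wrist view shows the largest socket (283,300) centred between the two open pads. I close and lift.

To row units: -0.11 m is -0.22, -0.08 m is -0.16.

Emit:
jog_arm(motion="0 0 0 0 0 0 0.03;0 0 0 0 0 0 0.03;0 0 0 0 0 0 0.03;0 0 0 0 0 0 0.03;0 0 0 0 0 0 0.03;0 0 0 0 0 -0.06 0.03;0 0 0 0 0 -0.16 0.03;0 0 0 0 0 -0.22 0.03", clamp_n=60)

```text
clock: 2.78
tcp_pos: [0.4402, -0.2275, 0.1308]
orientation: [0.0, 1.0, 0.0, 0.001]
wrist_force: [-0.1, -0.1, -4.3]
finger_gap: 0.0465
gripper_force: 63.7
```

```bash
python3 go.py .4197 .2339 .13
```

```text
rot [ 0.0007 -0.0013  0.0001] d [-0.0204 -0.4614  0.0005]
2.775 [ 0.4402 -0.2275  0.1308] [-0.54  0.41  2.04  0.    0.69  1.03] 0.04653750107396333
```

To row units: -0.44 m is -0.88, -0.39 m is -0.78.

Emit:
jog_arm(motion="0 0 0 0.08 -0.1 0 0.03;0 0 0 0.14 -0.2 0 0.03;0 0 0 0.14 -0.32 0 0.03;0 0 0 0.14 -0.44 0 0.03;0 0 0 0.14 -0.56 0 0.03;0 0 0 0.12 -0.68 0 0.03;0 0 0 0.06 -0.78 0 0.03;0 0 0 0 -0.88 0 0.03", clamp_n=60)

```text
clock: 3.78
tcp_pos: [0.4386, 0.2141, 0.1288]
orientation: [0.0, 1.0, 0.0, -0.0]
wrist_force: [1.2, 1.2, -4.1]
finger_gap: 0.0467
gripper_force: 64.0
```

Emit:
jog_arm(motion="0 0 0 -0.0408 -0.0428 0 0.03;0 0 0 -0.0408 -0.0428 0 0.03;0 0 0 -0.0408 -0.0428 0 0.03", clamp_n=60)

```text
clock: 4.15
tcp_pos: [0.4196, 0.2339, 0.1289]
orientation: [0.0, 1.0, 0.0, 0.0]
wrist_force: [-0.5, 0.2, -4.4]
finger_gap: 0.0466
gripper_force: 63.9
```

```bash
python3 go.py .4197 .2339 .03
```

```text
rot [ 0.     -0.0002  0.0006] d [0.0001 0.     0.0989]
4.15 [0.4196 0.2339 0.1289] [ 0.45  0.39  2.08 -0.    0.67  2.02] 0.04658485630094493
```

To row units: 0.097 m is 0.194, 0.085 m is 0.17.

Emit:
jog_arm(motion="0 0 0 0 0 0.1 0.03;0 0 0 0 0 0.17 0.03;0 0 0 0 0 0.194 0.03;0 0 0 0 0 0.194 0.03;0 0 0 0 0 0.194 0.03", clamp_n=60)

```text
clock: 4.78
tcp_pos: [0.4203, 0.2341, 0.0327]
orientation: [-0.0, 1.0, -0.0, 0.001]
wrist_force: [0.3, -0.3, -2.7]
finger_gap: 0.0466
gripper_force: 64.2
```

Emit:
jog_arm(motion="0 0 0 0 0 0.003 0.03;0 0 0 0 0 0.003 0.03", clamp_n=60)

```text
clock: 5.03
tcp_pos: [0.4197, 0.2341, 0.0308]
orientation: [-0.0, 1.0, 0.0, 0.0]
wrist_force: [0.6, -0.0, -3.4]
finger_gap: 0.0463
gripper_force: 64.2
```

To row units: 0.001 m is 0.002.

Emit:
jog_arm(motion="0 0 0 0 0 0.002 0.03;0 0 0 0 0 0.002 0.03", clamp_n=60)

```text
clock: 5.28
tcp_pos: [0.4197, 0.2341, 0.0297]
orientation: [-0.0, 1.0, 0.0, 0.0]
wrist_force: [-1.5, -1.0, 8.0]
finger_gap: 0.0465
gripper_force: 65.4
```

Emit:
jog_arm(motion="0 0 0 0 0 0.002 0.03;0 0 0 0 0 0.002 0.03", clamp_n=60)

```text
clock: 5.52
tcp_pos: [0.4197, 0.2341, 0.0296]
orientation: [-0.0, 1.0, 0.0, 0.001]
wrist_force: [-5.7, -3.7, 34.2]
finger_gap: 0.0461
gripper_force: 68.3
```

To row units: -0.11 m is -0.22, -0.08 m is -0.16.

Emit:
jog_arm(motion="0 0 0 0 0 -0.003 0.03;0 0 0 0 0 -0.003 0.075;0 0 0 0 0 -0.003 0.075;0 0 0 0 0 -0.003 0.075;0 0 0 0 0 -0.06 0.075;0 0 0 0 0 -0.16 0.075;0 0 0 0 0 -0.22 0.075;0 0 0 0 0 -0.22 0.075", clamp_n=60)

```text
clock: 6.52
tcp_pos: [0.4207, 0.2346, 0.1402]
orientation: [-0.001, 1.0, 0.0, 0.002]
wrist_force: [-0.2, -0.7, -1.6]
finger_gap: 0.0748
gripper_force: 0.0
```

```bash
python3 go.py .464 -.343 .14
```

Create chk.py:
```python
from h import *
import sys
m,p,d=shot('top',sys.argv[1]); P=cloud(m,d)
k,L,st,c=cv2.connectedComponentsWithStats(((P[...,2]>.032)&(P[...,2]<.075)&(P[...,0]>.36)&(P[...,0]<.68)&(P[...,1]>.17)&(P[...,1]<.34)).astype(np.uint8))
for i in range(1,k):
    if st[i,4]<15: continue
    s=P[L==i];h=np.percentile(s[:,2],95);t=s[s[:,2]>h-.006]
    (cx,cy),rad=cv2.minEnclosingCircle(t[:,:2].astype(np.float32)); print('h',h.round(4),'c',round(cx,4),round(cy,4),'dia',round(2000*rad,1))
```

```text
rot [-0.0018 -0.0036  0.    ] d [ 0.0433  0.5776 -0.0006]
6.525 [0.4207 0.2346 0.1402] [0.45 0.37 2.07 0.   0.7  2.02] 0.07481536370572268
```

To row units: 0.45 m is 0.9, 0.0443 m is 0.0886.

Emit:
jog_arm(motion="0 0 0 0.1 0.06 0 0.075;0 0 0 0.14 0.18 0 0.075;0 0 0 0.14 0.3 0 0.075;0 0 0 0.14 0.42 0 0.075;0 0 0 0.14 0.54 0 0.075;0 0 0 0.12 0.66 0 0.075;0 0 0 0.1 0.78 0 0.075;0 0 0 0.0886 0.9 0 0.075", clamp_n=60)

```text
clock: 7.52
tcp_pos: [0.4625, -0.2176, 0.1372]
orientation: [-0.0, 1.0, -0.0, -0.001]
wrist_force: [2.2, -1.2, 0.8]
finger_gap: 0.0752
gripper_force: 0.0
```

Emit:
jog_arm(motion="0 0 0 0 0.12 0 0.075;0 0 0 0 0.22 0 0.075;0 0 0 0 0.254 0 0.075;0 0 0 0 0.254 0 0.075;0 0 0 0 0.254 0 0.075", clamp_n=60)

```text
clock: 8.15
tcp_pos: [0.4634, -0.3415, 0.1376]
orientation: [-0.001, 1.0, 0.0, -0.001]
wrist_force: [1.0, 0.1, -0.7]
finger_gap: 0.0749
gripper_force: 0.0
```

```bash
python3 chk.py t1.png; python3 go.py .464 -.343 .0185
```

```text
h 0.0634 c 0.4191 0.2337 dia 47.9
rot [-0.0009  0.0009  0.001 ] d [0.0005 0.0017 0.1194]
8.2 [ 0.4636 -0.3415  0.1379] [-0.69  0.49  1.86  0.    0.8   0.88] 0.07481862934674362
```

To row units: 0.1194 m is 0.2388, 0.1 m is 0.2.

Emit:
jog_arm(motion="0 0 0 0 0.002 0.1 0.075;0 0 0 0 0.002 0.2 0.075;0 0 0 0 0.002 0.2388 0.075;0 0 0 0 0.002 0.2388 0.075;0 0 0 0 0.002 0.2388 0.075", clamp_n=60)

```text
clock: 8.82
tcp_pos: [0.4644, -0.3437, 0.0199]
orientation: [0.0, 1.0, 0.0, 0.0]
wrist_force: [0.2, -0.5, 1.3]
finger_gap: 0.075
gripper_force: 0.0
```

Emit:
jog_arm(motion="0 0 0 0 0 0 0.025;0 0 0 0 0 0 0.025;0 0 0 0 0 0 0.025;0 0 0 0 0 0 0.025;0 0 0 0 0 0 0.025", clamp_n=60)

```text
clock: 9.45
tcp_pos: [0.4642, -0.3443, 0.0201]
orientation: [0.0, 1.0, -0.0, 0.001]
wrist_force: [-0.9, 2.1, 14.1]
finger_gap: 0.0385
gripper_force: 58.7
```

Emit:
jog_arm(motion="0 0 0 0 0 -0.08 0.025;0 0 0 0 0 -0.16 0.025;0 0 0 0 0 -0.24 0.025;0 0 0 0 0 -0.24 0.025", clamp_n=60)

```text
clock: 9.95
tcp_pos: [0.4652, -0.3452, 0.1421]
orientation: [0.002, 1.0, -0.0, 0.002]
wrist_force: [1.2, -0.8, -1.8]
finger_gap: 0.0385
gripper_force: 61.3
```

```bash
python3 go.py .4943 .2483 .1385
```

```text
rot [ 0.0035 -0.0043 -0.0001] d [ 0.029  -0.5935  0.0017]
9.95 [ 0.4652 -0.3452  0.1421] [-0.69  0.49  1.85  0.    0.8   0.88] 0.03846659557512299
```

To row units: -0.47 m is -0.94, 0.03 m is 0.06.

Emit:
jog_arm(motion="0 0 0 0 -0.1 0 0.025;0 0 0 0 -0.22 0 0.025;0 0 0 0 -0.34 0 0.025;0 0 0 0.02 -0.46 0 0.025;0 0 0 0.04 -0.58 0 0.025;0 0 0 0.06 -0.7 0 0.025;0 0 0 0.06 -0.82 0 0.025;0 0 0 0.06 -0.94 0 0.025", clamp_n=60)

```text
clock: 10.95
tcp_pos: [0.4931, 0.1279, 0.1381]
orientation: [0.0, 1.0, -0.0, -0.0]
wrist_force: [1.3, 0.0, -2.7]
finger_gap: 0.0384
gripper_force: 61.5
```

Emit:
jog_arm(motion="0 0 0 0 -0.12 0 0.025;0 0 0 0 -0.2 0 0.025;0 0 0 0 -0.246 0 0.025;0 0 0 0 -0.246 0 0.025;0 0 0 0 -0.246 0 0.025", clamp_n=60)

```text
clock: 11.58
tcp_pos: [0.4932, 0.2483, 0.1383]
orientation: [0.0, 1.0, 0.0, -0.001]
wrist_force: [0.7, -0.9, -2.3]
finger_gap: 0.0387
gripper_force: 61.7
```

```bash
python3 go.py .4943 .2483 .032
```

```text
rot [0.0007 0.0011 0.0001] d [ 1.200e-03 -1.000e-04  1.063e-01]
11.575 [0.4932 0.2483 0.1383] [ 0.41  0.46  1.91 -0.    0.77  1.98] 0.03868915407370114
```

To row units: 0.1065 m is 0.213, 0.09 m is 0.18.

Emit:
jog_arm(motion="0 0 0 0.002 0 0.1 0.025;0 0 0 0.002 0 0.18 0.025;0 0 0 0.002 0 0.213 0.025;0 0 0 0.002 0 0.213 0.025;0 0 0 0.002 0 0.213 0.025", clamp_n=60)

```text
clock: 12.2
tcp_pos: [0.4955, 0.2491, 0.0335]
orientation: [-0.0, 1.0, -0.0, 0.001]
wrist_force: [-0.0, 0.6, -2.3]
finger_gap: 0.0383
gripper_force: 64.0
```

Emit:
jog_arm(motion="0 0 0 0 0 0.003 0.025;0 0 0 0 0 0.003 0.025", clamp_n=60)

```text
clock: 12.45
tcp_pos: [0.4951, 0.2492, 0.0316]
orientation: [-0.0, 1.0, 0.0, 0.0]
wrist_force: [-0.2, 0.4, -2.4]
finger_gap: 0.0387
gripper_force: 64.0
```

To row units: 0.0015 m is 0.003.

Emit:
jog_arm(motion="0 0 0 0 0 0.003 0.025;0 0 0 0 0 0.003 0.025", clamp_n=60)

```text
clock: 12.7
tcp_pos: [0.4947, 0.249, 0.0294]
orientation: [-0.0, 1.0, 0.0, -0.0]
wrist_force: [-0.4, -0.5, -3.4]
finger_gap: 0.0382
gripper_force: 64.0
```

Emit:
jog_arm(motion="0 0 0 0 0 0.0014 0.025;0 0 0 0 0 0.0014 0.025", clamp_n=60)

```text
clock: 12.95
tcp_pos: [0.4947, 0.2491, 0.029]
orientation: [-0.0, 1.0, 0.0, 0.0]
wrist_force: [-3.0, -0.7, 6.9]
finger_gap: 0.0383
gripper_force: 65.2
```

Contact. I release, retreat and go to socket2.

To row units: -0.11 m is -0.22, -0.08 m is -0.16.

Emit:
jog_arm(motion="0 0 0 0 0 0 0.07;0 0 0 0 0 0 0.07;0 0 0 0 0 0 0.07;0 0 0 0 0 -0.06 0.07;0 0 0 0 0 -0.16 0.07;0 0 0 0 0 -0.22 0.07;0 0 0 0 0 -0.22 0.07", clamp_n=60)

```text
clock: 13.82
tcp_pos: [0.4962, 0.2496, 0.141]
orientation: [-0.001, 1.0, 0.0, 0.002]
wrist_force: [-0.3, -0.5, -0.6]
finger_gap: 0.0696
gripper_force: 0.0
```

```bash
python3 go.py .5927 -.3415 .14
```

```text
rot [-0.0017 -0.0039  0.    ] d [9.650e-02 5.911e-01 3.000e-04]
13.825 [0.4962 0.2496 0.141 ] [0.41 0.46 1.91 0.   0.77 1.98] 0.06963442319813758
```

To row units: 0.47 m is 0.94, 0.41 m is 0.82.

Emit:
jog_arm(motion="0 0 0 0.02 0.1 0 0.07;0 0 0 0.04 0.22 0 0.07;0 0 0 0.06 0.34 0 0.07;0 0 0 0.08 0.46 0 0.07;0 0 0 0.1 0.58 0 0.07;0 0 0 0.12 0.7 0 0.07;0 0 0 0.14 0.82 0 0.07;0 0 0 0.16 0.94 0 0.07", clamp_n=60)

```text
clock: 14.82
tcp_pos: [0.5744, -0.2229, 0.1376]
orientation: [-0.0, 1.0, -0.0, -0.001]
wrist_force: [0.8, 1.4, -0.0]
finger_gap: 0.0698
gripper_force: 0.0
```

Emit:
jog_arm(motion="0 0 0 0.036 0.12 0 0.07;0 0 0 0.036 0.22 0 0.07;0 0 0 0.036 0.242 0 0.07;0 0 0 0.036 0.242 0 0.07;0 0 0 0.036 0.242 0 0.07", clamp_n=60)

```text
clock: 15.45
tcp_pos: [0.5926, -0.3405, 0.1382]
orientation: [-0.0, 1.0, 0.0, -0.0]
wrist_force: [-0.3, 0.6, -0.4]
finger_gap: 0.07
gripper_force: 0.0
```

```bash
python3 chk.py t2.png; python3 go.py .5927 -.3415 .0165
```

```text
rot [-0.0006  0.0006  0.0013] d [0.     0.0012 0.122 ]
15.5 [ 0.5927 -0.3404  0.1385] [-0.57  0.62  1.59  0.    0.93  1.  ] 0.07017453236059998
```

View pics/t2.png

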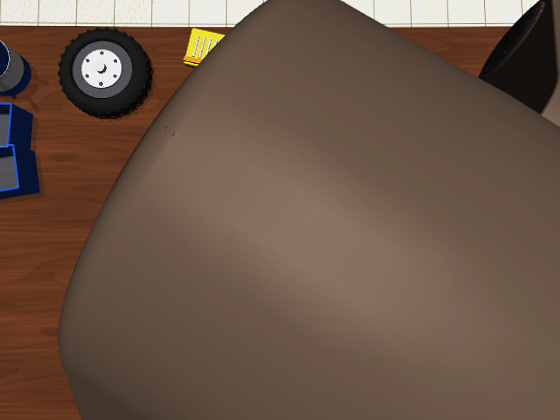

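The arm's elbow blocks the top camera, so I continue and check the tray later. Next is the grasp of socket2.

To row units: 0.121 m is 0.242, 0.1 m is 0.2.

Emit:
jog_arm(motion="0 0 0 0 0.002 0.1 0.07;0 0 0 0 0.002 0.2 0.07;0 0 0 0 0.002 0.242 0.07;0 0 0 0 0.002 0.242 0.07;0 0 0 0 0.002 0.242 0.07", clamp_n=60)

```text
clock: 16.12
tcp_pos: [0.5939, -0.3434, 0.0195]
orientation: [0.001, 1.0, 0.0, 0.001]
wrist_force: [0.1, 0.2, -0.1]
finger_gap: 0.0705
gripper_force: 0.0
```

Emit:
jog_arm(motion="0 0 0 0 0 0 0.018;0 0 0 0 0 0 0.018;0 0 0 0 0 0 0.018;0 0 0 0 0 0 0.018;0 0 0 0 0 0 0.018;0 0 0 0 0 0 0.018", clamp_n=50)

```text
clock: 16.88
tcp_pos: [0.5933, -0.3433, 0.019]
orientation: [0.0, 1.0, -0.0, 0.001]
wrist_force: [-2.0, 1.4, 10.0]
finger_gap: 0.0307
gripper_force: 48.7
```

Emit:
jog_arm(motion="0 0 0 0 0 -0.08 0.018;0 0 0 0 0 -0.16 0.018;0 0 0 0 0 -0.24 0.018;0 0 0 0 0 -0.24 0.018;0 0 0 0 0 -0.24 0.018", clamp_n=50)

```text
clock: 17.5
tcp_pos: [0.5924, -0.3428, 0.1375]
orientation: [-0.0, 1.0, -0.0, -0.0]
wrist_force: [-0.6, 0.4, -1.7]
finger_gap: 0.0304
gripper_force: 49.8
```

```bash
python3 go.py .561 .261 .1385
```

```text
rot [-0.0002  0.0003 -0.0001] d [-0.0315 -0.6038 -0.0009]
17.5 [ 0.5924 -0.3428  0.1375] [-0.57  0.62  1.59 -0.    0.93  1.  ] 0.03036323372128406
```

To row units: -0.47 m is -0.94, -0.41 m is -0.82.

Emit:
jog_arm(motion="0 0 0 0 -0.1 0 0.018;0 0 0 0 -0.22 0 0.018;0 0 0 0 -0.34 0 0.018;0 0 0 -0.02 -0.46 0 0.018;0 0 0 -0.04 -0.58 0 0.018;0 0 0 -0.06 -0.7 0 0.018;0 0 0 -0.063 -0.82 0 0.018;0 0 0 -0.063 -0.94 0 0.018", clamp_n=50)

```text
clock: 18.5
tcp_pos: [0.5601, 0.1287, 0.1365]
orientation: [0.0, 1.0, -0.0, -0.001]
wrist_force: [1.0, 0.5, -1.2]
finger_gap: 0.0304
gripper_force: 50.0
```

Emit:
jog_arm(motion="0 0 0 0 -0.12 0 0.018;0 0 0 0 -0.22 0 0.018;0 0 0 0 -0.268 0 0.018;0 0 0 0 -0.268 0 0.018;0 0 0 0 -0.268 0 0.018", clamp_n=50)

```text
clock: 19.12
tcp_pos: [0.5609, 0.2599, 0.137]
orientation: [0.0, 1.0, -0.0, -0.001]
wrist_force: [0.0, 0.0, -1.1]
finger_gap: 0.0306
gripper_force: 50.1
```

```bash
python3 go.py .561 .261 .032
```

Run:
```python
from h import *
from tray import fit
m,p,d=shot('wrist','w2.png')
```

```text
rot [ 0.0008  0.0013 -0.0004] d [ 0.0003 -0.0012  0.105 ]
19.125 [0.5609 0.2599 0.137 ] [ 0.39  0.54  1.76 -0.    0.84  1.96] 0.030636889110386145
```

View pics/w2.png

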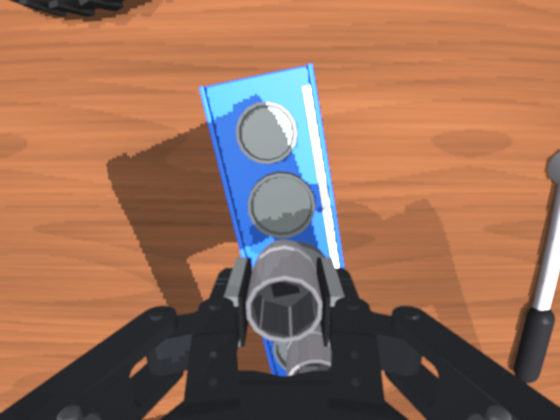

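The wrist view shows socket2 held upright at (284,295), the empty cup2 at (281,205), the empty cup1 at (267,132), and socket3 standing in its cup below. I lower it.

To row units: 0.106 m is 0.212, 0.09 m is 0.18.

Emit:
jog_arm(motion="0 0 0 0 -0.002 0.1 0.018;0 0 0 0 -0.002 0.18 0.018;0 0 0 0 -0.002 0.212 0.018;0 0 0 0 -0.002 0.212 0.018;0 0 0 0 -0.002 0.212 0.018", clamp_n=50)

```text
clock: 19.8
tcp_pos: [0.5622, 0.262, 0.0331]
orientation: [-0.0, 1.0, -0.0, 0.001]
wrist_force: [0.3, 0.5, -1.0]
finger_gap: 0.0305
gripper_force: 50.9
```

Emit:
jog_arm(motion="0 0 0 0 0 0.003 0.018;0 0 0 0 0 0.003 0.018", clamp_n=50)

```text
clock: 20.05
tcp_pos: [0.5616, 0.2622, 0.0309]
orientation: [-0.0, 1.0, 0.0, 0.0]
wrist_force: [-0.3, 0.5, -0.9]
finger_gap: 0.0307
gripper_force: 50.9
```

Emit:
jog_arm(motion="0 0 0 0 0 0.002 0.018;0 0 0 0 0 0.002 0.018", clamp_n=50)

```text
clock: 20.3
tcp_pos: [0.5612, 0.262, 0.0292]
orientation: [0.0, 1.0, -0.0, -0.0]
wrist_force: [0.5, -0.4, -0.8]
finger_gap: 0.0302
gripper_force: 50.9
```

To row units: 0.001 m is 0.002.

Emit:
jog_arm(motion="0 0 0 0 0 0.002 0.018;0 0 0 0 0 0.002 0.018", clamp_n=50)

```text
clock: 20.55
tcp_pos: [0.5614, 0.2621, 0.0287]
orientation: [-0.0, 1.0, 0.0, 0.0]
wrist_force: [-1.5, -1.8, 7.7]
finger_gap: 0.0305
gripper_force: 52.1
```

Emit:
jog_arm(motion="0 0 0 0 0 0.0014 0.018;0 0 0 0 0 0.0014 0.018", clamp_n=50)

```text
clock: 20.8
tcp_pos: [0.5615, 0.2621, 0.0286]
orientation: [-0.0, 1.0, 0.0, 0.0]
wrist_force: [-4.1, -1.9, 19.1]
finger_gap: 0.0306
gripper_force: 53.3
```

To row units: -0.11 m is -0.22, -0.08 m is -0.16.

Emit:
jog_arm(motion="0 0 0 0 0 -0.0014 0.06;0 0 0 0 0 -0.0014 0.06;0 0 0 0 0 -0.0014 0.06;0 0 0 0 0 -0.06 0.06;0 0 0 0 0 -0.16 0.06;0 0 0 0 0 -0.22 0.06;0 0 0 0 0 -0.22 0.06", clamp_n=50)

```text
clock: 21.68
tcp_pos: [0.5627, 0.2626, 0.1399]
orientation: [-0.001, 1.0, -0.0, 0.002]
wrist_force: [-0.1, 0.9, -0.4]
finger_gap: 0.06
gripper_force: 0.0
```

```bash
python3 go.py .584 -.2003 .14
```

```text
rot [-0.0016 -0.0039 -0.    ] d [ 0.0213  0.4629 -0.0007]
21.675 [0.5627 0.2626 0.1399] [0.39 0.54 1.75 0.   0.84 1.96] 0.06003989923122814
```

To row units: 0.4624 m is 0.9248, 0.41 m is 0.82.

Emit:
jog_arm(motion="0 0 0 0.02 0.1 0 0.06;0 0 0 0.04 0.22 0 0.06;0 0 0 0.045 0.34 0 0.06;0 0 0 0.045 0.46 0 0.06;0 0 0 0.045 0.58 0 0.06;0 0 0 0.045 0.7 0 0.06;0 0 0 0.045 0.82 0 0.06;0 0 0 0.045 0.9248 0 0.06", clamp_n=50)

```text
clock: 22.68
tcp_pos: [0.583, -0.2025, 0.1364]
orientation: [-0.0, 1.0, -0.0, -0.001]
wrist_force: [0.2, 0.4, -0.1]
finger_gap: 0.0601
gripper_force: 0.0
```

Emit:
jog_arm(motion="0 0 0 0 0 0 0.06;0 0 0 0 0 0.06 0.06;0 0 0 0 0 0.06 0.06;0 0 0 0 0 0.06 0.06", clamp_n=50)

```text
clock: 23.18
tcp_pos: [0.5838, -0.1997, 0.1076]
orientation: [-0.0, 1.0, 0.0, -0.0]
wrist_force: [-0.6, -0.1, -0.1]
finger_gap: 0.0602
gripper_force: 0.0
```

```bash
python3 go.py .584 -.2003 .0165
```

Run:
```python
from h import *
m,p,d=shot('wrist','w3.png')
```

```text
rot [-0.0003  0.0006  0.0008] d [0.0003 0.0006 0.0911]
23.175 [ 0.5838 -0.1997  0.1076] [-0.38  0.58  1.78  0.    0.78  1.19] 0.06022560316722413
```

View pics/w3.png

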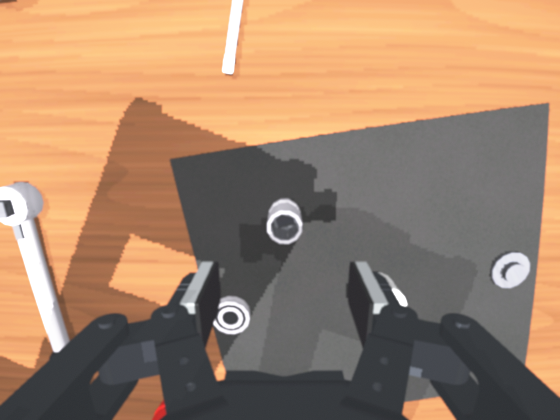

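Socket1 (284,221) is on the fingers' centre line (283) with clear floor beside it. I grasp it.

To row units: 0.0905 m is 0.181, 0.08 m is 0.16.

Emit:
jog_arm(motion="0 0 0 0 0 0.1 0.06;0 0 0 0 0 0.16 0.06;0 0 0 0 0 0.181 0.06;0 0 0 0 0 0.181 0.06;0 0 0 0 0 0.181 0.06", clamp_n=50)

```text
clock: 23.85
tcp_pos: [0.5847, -0.2007, 0.0185]
orientation: [0.0, 1.0, 0.0, 0.001]
wrist_force: [-0.1, 0.0, -0.3]
finger_gap: 0.0602
gripper_force: 0.0
```

Emit:
jog_arm(motion="0 0 0 0 0 0 0.01;0 0 0 0 0 0 0.01;0 0 0 0 0 0 0.01;0 0 0 0 0 0 0.01;0 0 0 0 0 0 0.01;0 0 0 0 0 0 0.01", clamp_n=40)

```text
clock: 24.6
tcp_pos: [0.5842, -0.2006, 0.0178]
orientation: [0.0, 1.0, -0.0, 0.001]
wrist_force: [-1.6, 0.8, 8.1]
finger_gap: 0.0227
gripper_force: 38.8
```

Emit:
jog_arm(motion="0 0 0 0 0 -0.08 0.01;0 0 0 0 0 -0.16 0.01;0 0 0 0 0 -0.24 0.01;0 0 0 0 0 -0.24 0.01;0 0 0 0 0 -0.24 0.01", clamp_n=40)

```text
clock: 25.22
tcp_pos: [0.5835, -0.2003, 0.1368]
orientation: [-0.0, 1.0, -0.0, -0.0]
wrist_force: [0.1, 0.6, -1.4]
finger_gap: 0.0229
gripper_force: 39.5
```

```bash
python3 go.py .620 .2723 .137
```

```text
rot [-0.0001  0.0002 -0.0001] d [ 3.650e-02 -4.726e-01 -2.000e-04]
25.225 [ 0.5835 -0.2003  0.1368] [-0.38  0.54  1.76  0.    0.84  1.19] 0.022902607985315623
```

To row units: -0.46 m is -0.92, -0.41 m is -0.82.

Emit:
jog_arm(motion="0 0 0 0.01 -0.1 0 0.01;0 0 0 0.02 -0.22 0 0.01;0 0 0 0.03 -0.34 0 0.01;0 0 0 0.04 -0.46 0 0.01;0 0 0 0.05 -0.58 0 0.01;0 0 0 0.06 -0.7 0 0.01;0 0 0 0.073 -0.82 0 0.01;0 0 0 0.073 -0.92 0 0.01", clamp_n=40)

```text
clock: 26.22
tcp_pos: [0.6196, 0.2617, 0.1353]
orientation: [0.0, 1.0, 0.0, -0.001]
wrist_force: [-0.4, -0.2, -1.2]
finger_gap: 0.0227
gripper_force: 39.6
```

Emit:
jog_arm(motion="0 0 0 0 -0.0252 0 0.01;0 0 0 0 -0.0252 0 0.01;0 0 0 0 -0.0252 0.1 0.01;0 0 0 0 -0.0252 0.18 0.01;0 0 0 0 -0.0252 0.21 0.01;0 0 0 0 -0.0252 0.21 0.01;0 0 0 0 -0.0252 0.21 0.01", clamp_n=40)

```text
clock: 27.1
tcp_pos: [0.6213, 0.2721, 0.0335]
orientation: [-0.0, 1.0, -0.0, 0.001]
wrist_force: [0.3, 0.6, -0.3]
finger_gap: 0.0226
gripper_force: 39.6
```

```bash
python3 go.py .620 .2723 .028
```

```text
rot [-0.0007 -0.0018 -0.0005] d [-0.0013 -0.0002  0.0055]
27.1 [0.6213 0.2721 0.0335] [ 0.37  0.74  1.67 -0.    0.73  1.94] 0.02264797425366541
```

To row units: 0.0025 m is 0.005.

Emit:
jog_arm(motion="0 0 0 0 0 0.005 0.01;0 0 0 0 0 0.005 0.01", clamp_n=40)

```text
clock: 27.35
tcp_pos: [0.6206, 0.2723, 0.0302]
orientation: [-0.0, 1.0, 0.0, 0.0]
wrist_force: [0.4, 0.3, -1.2]
finger_gap: 0.0226
gripper_force: 39.6
```

Emit:
jog_arm(motion="0 0 0 0 0 0.002 0.01;0 0 0 0 0 0.002 0.01", clamp_n=40)

```text
clock: 27.6
tcp_pos: [0.6202, 0.2722, 0.0285]
orientation: [0.0, 1.0, 0.0, -0.0]
wrist_force: [-0.8, -0.2, -1.7]
finger_gap: 0.0226
gripper_force: 39.6
```

Emit:
jog_arm(motion="0 0 0 0 0 0.002 0.01;0 0 0 0 0 0.002 0.01", clamp_n=40)

```text
clock: 27.85
tcp_pos: [0.6204, 0.2723, 0.0279]
orientation: [-0.0, 1.0, 0.0, 0.0]
wrist_force: [-1.4, -0.7, 5.3]
finger_gap: 0.0228
gripper_force: 40.4
```

To row units: -0.12 m is -0.24, -0.08 m is -0.16.

Emit:
jog_arm(motion="0 0 0 0 0 0 0.055;0 0 0 0 0 0 0.055;0 0 0 0 0 0 0.055;0 0 0 0 0 -0.06 0.055;0 0 0 0 0 -0.16 0.055;0 0 0 0 0 -0.24 0.055;0 0 0 0 0 -0.24 0.055", clamp_n=40)

```text
clock: 28.72
tcp_pos: [0.6222, 0.273, 0.151]
orientation: [-0.001, 1.0, 0.0, 0.003]
wrist_force: [0.4, 0.0, -0.3]
finger_gap: 0.0551
gripper_force: 0.0
```

Emit:
jog_arm(motion="0 0 0 -0.1 0.1 0 0.055;0 0 0 -0.2 0.2 0 0.055;0 0 0 -0.24 0.3 0 0.055;0 0 0 -0.28 0.4 0 0.055;0 0 0 -0.3 0.52 0 0.055;0 0 0 -0.3 0.64 0 0.055;0 0 0 -0.3 0.76 0 0.055;0 0 0 -0.3 0.88 0 0.055", clamp_n=40)

```text
clock: 29.72
tcp_pos: [0.4696, -0.1696, 0.1469]
orientation: [-0.0, 1.0, -0.0, -0.0]
wrist_force: [1.0, 0.1, -0.2]
finger_gap: 0.0549
gripper_force: 0.0
```

Emit:
jog_arm(motion="0 0 0 0 0.12 0 0.055;0 0 0 0 0.24 0 0.055;0 0 0 0 0.36 0 0.055;0 0 0 0 0.36 0 0.055", clamp_n=40)

```text
clock: 30.22
tcp_pos: [0.4698, -0.3516, 0.1465]
orientation: [0.0, 1.0, -0.002, 0.0]
wrist_force: [-0.2, 0.5, -0.4]
finger_gap: 0.0548
gripper_force: 0.0
```

```bash
python3 chk.py t3.png
```

Run:
```python
from h import *
shot('scene','s3.png')
```

```text
h 0.0536 c 0.6225 0.2716 dia 24.4
h 0.0568 c 0.5602 0.2605 dia 33.9
h 0.0599 c 0.493 0.2486 dia 40.0
h 0.0627 c 0.4191 0.2334 dia 48.0
```

View pics/s3.png

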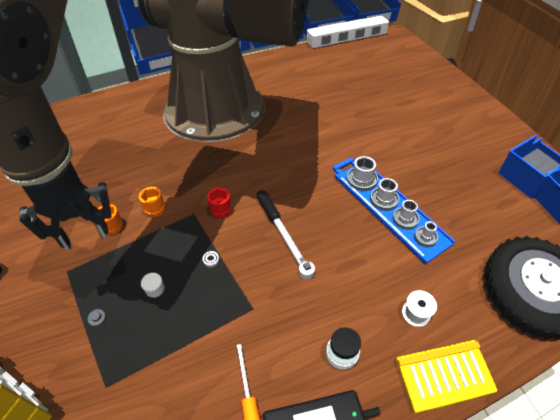

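All four sockets stand upright in their cups at (364,172), (387,193), (408,213) and (428,234). Their heights are within 2 mm of what they should be, and their centres are within 3 mm.

```bash
python3 -c "
from rig import r
print(r.finish_job())"
```

```text
the job is handed in; nothing more can be done
None
```

All four sockets are upright in their own cups in size order, each within about 3 mm of its cup's centre by the top camera, and the job was handed in at about 30 s; the hand-in gave no verdict.

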